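# Tip the lemons out of the flip-lid tub and clip it shut

## Task

Tip the pivoted tub right over by its wooden bar, so that the lid swings open by itself and all three lemons drop into the steel tray. Keep hold of the bar all the way over and back, so that the tub never swings or drops freely, and set it down on its stand with its lid closed. Then press down both white clips on the lid's corners, firmly but not hard, until each has gone fully home, and leave the lemons in the tray and the other kitchen things where they are.

Things in the scene. Friction and masses are not known exactly. Their poses are not given: they have to be found in the camera images.
- pivot (a point): Point of the fixed steel stand, 150 mm above the worktop: middle of the level axis about which the tub tips. x along the axis, y level to the bar side, z up; the tub pours over the axis to -y. Uprights at x = +-105 mm, 8 mm thick, reach 12 mm above the axis; an upright sheet guard joins them just below it; base 250 x 145 mm. The stand is turned up to 0.35 rad either way.
- tub (a joint): Tipping angle of the tub about the pivot axis, rad: 0 standing level on its rest, 1.57 on its side, stop at 2.65 (bottom up, mouth facing down over the tray). The tub is an open aluminium box, 176 mm along the axis, 110 mm wide, 85 mm deep, walls 4 mm; the axis lies along its top rim on the pouring side. Nearly free pivot: it falls back to 0 or on to the stop when let go. About 0.85 kg with its lid, 0.27 kg of lemons more; lifting takes about 5 N at the bar.
- bar (a point): Middle of the tub's round wooden bar, 12 mm thick and 150 mm long, parallel to the pivot axis. In the level tub it lies 145 mm from the axis towards +y and 30 mm above it, 35 mm out from the tub's wall; it is carried by two arms 70 mm either side of its middle. It moves and turns with the tub (axes: x along the bar; all three equal to those of pivot when the tub is level). The bar can turn between finger pads, so a gripper may keep pointing down while the tub goes over.
- lid (a joint): Opening angle of the clear plastic flip lid, rad: 0 closed, at most 1.7. It is hinged on the rim at the bar side and swings freely by gravity: it hangs open once the tub is well past its side and falls shut as the tub comes back.
- clip_a (a joint): How far the white clip at the lid's corner on the -x end (axis of pivot) is pressed, m: 0 to 0.0015 at the start (popped up), 0.006 fully home against a hard stop, where pushing harder only strains the lid (40 N is too much). It resists with about 8 N all the way and stays where it is left.
- clip_b (a joint): The same for the clip at the +x end.
- clip_a_spot (a point): Point on the lid's top under the middle of clip a, 62 mm from the lid's middle towards -x, 20 mm in from the pouring edge; axes as pivot when closed. The clip's top, 28 mm (along the axis) by 24 mm, stands anywhere from 21 to 34.5 mm above this point, differently for each clip and start, and this is not reported: press straight down until it is felt to stop, at most 6 mm lower.
- clip_b_spot (a point): The same for clip b, 62 mm towards +x.
- tray: Loose stainless tray, 230 x 200 mm, 60 mm high, walls 4 mm, standing on the worktop beside the stand below the pouring edge. Origin at the middle of its underside, z up, long side along x.
- lemon1: Lemon, 68 mm long, 50 mm thick, about 90 g, lying in the tub at the start. Origin at its middle, y along its length.
- lemon2: Another lemon like lemon1.
- lemon3: Another lemon like lemon1.
- bowl: Bystander: steel bowl, 110 mm across, 60 mm high, origin under its middle.
- bottle: Bystander: glass bottle, 64 mm thick, 190 mm high, origin under its middle.
- spatula: Bystander: spatula lying flat, 240 mm long, origin at its middle.

How it is judged:
On the way, in this order (a step that is already met when the one before it is completed fails the run):
1. the tub is tipped right over (beyond 2.2 rad), the lid hangs open by more than 0.35 rad and all three lemons are in the tray (value of joint tub above 2.2 rad and value of joint lid above 0.35 rad and x of lemon1 in the frame of tray between -0.112 and 0.112 m and y of lemon1 in the frame of tray between -0.097 and 0.097 m and z of lemon1 in the frame of tray between 0 and 0.06 m and x of lemon2 in the frame of tray between -0.112 and 0.112 m and y of lemon2 in the frame of tray between -0.097 and 0.097 m and z of lemon2 in the frame of tray between 0 and 0.06 m and x of lemon3 in the frame of tray between -0.112 and 0.112 m and y of lemon3 in the frame of tray between -0.097 and 0.097 m and z of lemon3 in the frame of tray between 0 and 0.06 m), for 0.1 s.
2. the tub is back on its rest with the lid closed, the lemons still in the tray (value of joint each of tub, lid below 0.06 rad and x of lemon1 in the frame of tray between -0.112 and 0.112 m and y of lemon1 in the frame of tray between -0.097 and 0.097 m and z of lemon1 in the frame of tray between 0 and 0.06 m and x of lemon2 in the frame of tray between -0.112 and 0.112 m and y of lemon2 in the frame of tray between -0.097 and 0.097 m and z of lemon2 in the frame of tray between 0 and 0.06 m and x of lemon3 in the frame of tray between -0.112 and 0.112 m and y of lemon3 in the frame of tray between -0.097 and 0.097 m and z of lemon3 in the frame of tray between 0 and 0.06 m), for 0.1 s.
3. both clips are pressed home (all of step 2 and value of joint each of clip_a, clip_b above 0.0052 m), for 0.1 s.
At the end, for the whole second after the job is handed in: Tub level on its rest and lid closed (each within 0.06 rad), both clips pressed at least 5.2 of 6 mm, all three lemons at rest inside the tray (middle within the walls and less than 60 mm above its underside) (all of step 3 and linear speed of each of lemon1, lemon2, lemon3 below 0.05 m/s); the robot touches nothing.
It fails at once if the tub swings or drops freely (faster than 3.5 rad/s) (velocity of joint tub above 3.5 rad/s or velocity of joint tub below -3.5 rad/s).
It fails at once if the lid or a clip is pressed harder than 40 N (contact force between the fingers and lid above 40 N).
It fails at once if a bystander is moved by more than 30 mm (distance of any of bowl, bottle, spatula from where it was at the start of the episode above 0.03 m).
It also fails if it takes over 67 s, if anything falls off the work surface, if the arm or the gripper's body presses on something with over 40 N, if the wrist force passes 120 N, or if a joint passes its speed limit or range.

## Robot

A 7-joint arm with a two-finger parallel gripper is mounted at the origin on the work surface. World frame = base frame: x ahead of the robot, y to its left, z up, the work surface at z = 0. Lengths are in m, angles in rad, forces in N, time in s.
With the tool pointing down it reaches from about 0.4 to 0.925 m from the base axis. Payload 4.1 kg.
Tool frame: the origin (TCP) lies between the finger pads; the fingertips stand 17 mm ahead of it and the grasp point (between the pads) lies 2 mm behind it (bot.tcp_to_tips is the distance from the TCP to the fingertips, in m); z points along the fingers, y is the line along which they close (so a half turn about z gives the same grasp; the last joint's range is limited). The gripper opens to 85 mm and grips with 20 to 120 N. Pads are 22 mm wide; open, the fingers measure 114 mm over their backs; the gripper's body (76 mm by 85 mm) begins 54 mm behind the grasp point. The pads swing forward as they close: fully open they stand 13 mm farther back than shut.
Start: joints at [-1.276, 0.398, 0.045, 1.537, -0.019, 1.207, -0.051], TCP at [0.249, 0.6, 0.216] pointing down, gripper open.
Joint ranges: [-2.82, 2.82], [-0.49, 2.23], [-1.37, 1.46], [0, 2.46], [-1.36, 4.5], [0.23, 2], [-2.94, 2.94]. Speed limits (rad/s): [2.57, 2.57, 3.14, 3.14, 3.14, 3.14, 3.14].

## Interface

Orientations are given as a unit quaternion [x, y, z, w].
In Python, from rig import readout, cams, order, bot gives the robot as it stands. The module is installed in compiled form; this text tells all that it offers.
- The arm moves only by the tool send_rows, never from a script. Its argument "targets" is a list of rows, each an object with "slide": the shift along the tool's x, y, z in mm, a list of three; "yaw": the turn about the tool's z in rad. In form: [{"slide": [tx, ty, tz], "yaw": yaw}, ...]. A call has 1 to 8 rows; each row is the pose to reach, as a shift and turn from the pose commanded when the call began, along the tool's axes at that moment; what a row does not reach only later rows make up. A row lasts 1/8 s, in which the tool goes at most 62.5 mm and 10.7 degrees, less where a joint would pass 70% of its speed; a pose out of reach is approached as far as the arm can. A call with a gripper value outside its range is refused whole. "hand" is the opening, from 0 (shut) to 1 (fully open), set as the call begins (left out, the last holds). The fingers move at their own pace and stop on an object; the grip force is fixed at half the most. Time passes only in rows, so rows that repeat a pose let the fingers close. It gives the time, the measured TCP pose, the force, the opening and the grip force at its end, in the units of the state.
- readout.read_state(): the state, without advancing time (a new reading comes with each control period).
- cams.capture(name): name is "scene" or "side" or "wrist"; returns a dict with "img" (420x560x3 uint8, red, green, blue), "K" (3x3 intrinsics, pixels), "extrinsics" (4x4, takes a point from camera to world coordinates). Camera axes: x right, y down, z forward; pixel columns grow to the right and rows downward; lengths in m; the calibration is good to about 2 mm. A picture is of the moment at which its call begins. There is no depth.
- order.close_job(): hands the job in; it is judged then, once.
The state is a dict: "t": time; "qpos": joint angles; "dq": joint speeds; "effort": joint torques, N m; "tool_pos": TCP position; "eef_rot": TCP orientation; "wrist_force": force on the tool from outside, world axes, zero at the start; "torque": the same for the moment, N m; "width": finger opening in m; "gripper_force": force on a finger pad.
Only numpy, scipy, OpenCV 4.12 (cv2) and the standard library are available. Lean on these libraries where they do the work, as an engineer would, in place of code of your own. Each camera call takes 0.05 s, during which the arm holds its last target. There are 200 camera calls.

## Working session

There is one attempt and no reset: what is moved stays moved. The work goes in short steps, Python scripts to look and compute and a tool call to move; the robot and the scene stay as the last step left them, time stands still between calls to the robot, and variables do not carry over. Pictures are saved under pics/ and viewed, at most 10 in all, crops included, and the job is handed in when it is done.

Besides the shell and the picture viewer there is one more tool, called as name(argument=value, ...), one argument or row to a line, values as JSON. send_rows: Moves the arm, as the interface text tells. Its arguments: {"type":"object","properties":{"targets":{"type":"array"},"hand":{"type":"number"}},"required":["targets"]}

```bash
mkdir -p pics; python3 - <<'E'
from rig import readout,cams
import cv2,numpy as np,pickle
d={}
for n in ["scene","side"]:
    c=cams.capture(n);d[n]=c
    cv2.imwrite(f"pics/{n}0.png",c["img"][:,:,::-1])
    print(n,c["K"].round(1).tolist(),c["extrinsics"].round(3).tolist())
pickle.dump(d,open("c0.pkl","wb"))
print(readout.read_state())
E
```

```text
scene [[402.4, 0.0, 278.2], [0.0, 402.4, 208.6], [0.0, 0.0, 1.0]] [[0.231, 0.819, -0.525, 1.065], [0.973, -0.194, 0.126, -0.096], [0.002, -0.54, -0.842, 1.006], [0.0, 0.0, 0.0, 1.0]]
side [[408.1, 0.0, 284.0], [0.0, 408.1, 205.5], [0.0, 0.0, 1.0]] [[0.971, -0.134, 0.197, 0.264], [-0.238, -0.604, 0.761, -0.925], [0.017, -0.785, -0.619, 0.901], [0.0, 0.0, 0.0, 1.0]]
{'t': 0.1, 'qpos': array([-1.27601737,  0.39911738,  0.04504254,  1.53771002, -0.01868433,
        1.20691402, -0.05070237]), 'dq': array([ 2.67771577e-04, -2.07040902e-03,  1.62336459e-03, -2.90231830e-03,
        2.93605981e-04, -1.91634083e-03, -5.53602236e-06]), 'effort': array([ 3.91244233e-03, -4.76263046e+01,  1.37031008e+00, -2.54950064e+01,
        1.20934204e-02,  5.03625124e-03, -2.44249480e-05]), 'tool_pos': array([0.24915659, 0.59972488, 0.2149875 ]), 'eef_rot': array([ 1.95565704e-01,  9.80690221e-01, -8.57860866e-04, -1.01262811e-04]), 'wrist_force': array([-0.2441261 , -0.56662378,  0.05089125]), 'torque': array([-0.03243264, -0.0168432 ,  0.01881149]), 'gripper_force': 0.0, 'width': 0.0855778973037313}
```

View pics/scene0.png

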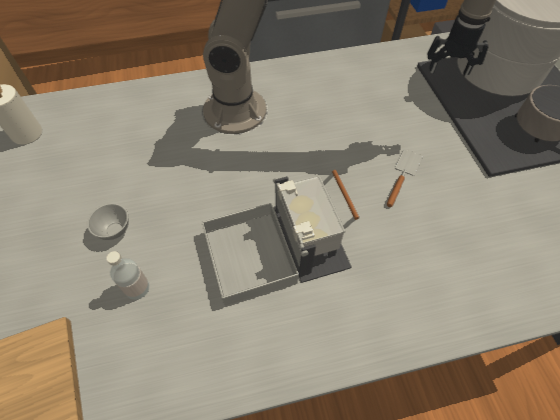

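View pics/side0.png

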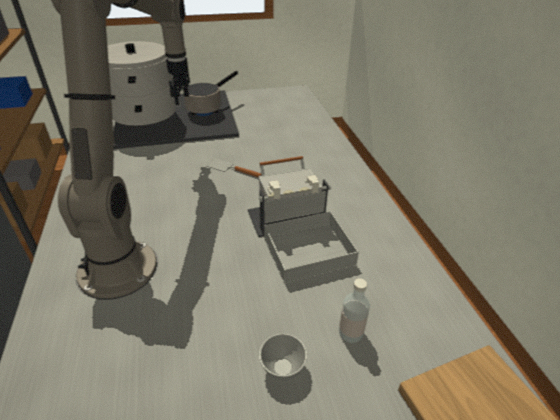

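Bar ends are at about (336,172)/(355,214) in scene and (261,164)/(303,159) in side, and the tray is on the robot's right of the stand. Next is a zoomed view for exact points.

```bash
python3 - <<'E'
import cv2,pickle,numpy as np
d=pickle.load(open("c0.pkl","rb"))
a=d["scene"]["img"][165:285,265:365,::-1];b=d["side"]["img"][150:270,250:350,::-1]
cv2.imwrite("pics/z0.png",cv2.resize(np.hstack([a,b]),None,fx=4,fy=4,interpolation=cv2.INTER_CUBIC))
E
```

```text
(no output)
```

View pics/z0.png

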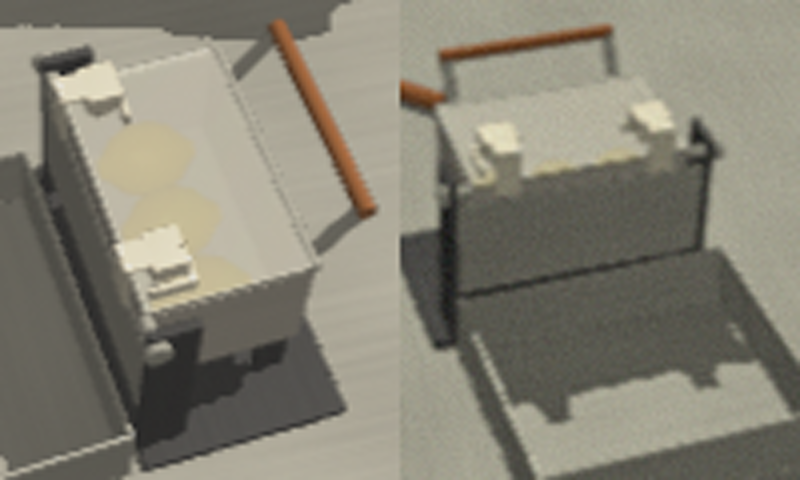

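```bash
cat > h.py <<'E'
import numpy as np
from scipy.optimize import least_squares
def proj(c,P):
    T=np.linalg.inv(c["extrinsics"]);p=(T[:3,:3]@np.atleast_2d(P).T).T+T[:3,3]
    q=p@c["K"].T;return q[:,:2]/q[:,2:]
def W(v,L):
    c,s=np.cos(v[2]),np.sin(v[2]);L=np.atleast_2d(L)
    return np.c_[v[0]+c*L[:,0]-s*L[:,1],v[1]+s*L[:,0]+c*L[:,1],.15+L[:,2]]
E
python3 - <<'E'
from h import *
import pickle
from scipy.spatial.transform import Rotation as R
d=pickle.load(open("c0.pkl","rb"))
L=np.array([[-.075,.145,.03],[.075,.145,.03]])
px={"scene":[[334.5,171.5],[357,217]],"side":[[260.75,163.5],[302,157.75]]}
f=lambda v:np.concatenate([(proj(d[n],W(v,L)+[0,0,v[3]])-px[n]).ravel() for n in px])
r=least_squares(f,[.5,.0,0,0]);print(r.x,f(r.x).round(1))
v=r.x;print("bar",W(v,[0,.145,.03]))
M=np.array([[-.109,0,.012],[.109,0,.012],[-.088,.11,0],[.088,.11,0],[-.062,.02,.03],[.062,.02,.03]])
for n in px: print(n,proj(d[n],W(v,M)).round(0).tolist())
print(R.from_quat([ 1.95565704e-01,  9.80690221e-01, -8.57860866e-04, -1.01262811e-04]).as_matrix().round(3))
E
```

```text
[ 0.55326653  0.05741164  0.06813298 -0.0028602 ] [-0.2 -0.6  0.2  0.9 -1.1  0.4  0.6 -0.5]
bar [[0.54339489 0.20207522 0.18      ]]
scene [[277.0, 178.0], [305.0, 249.0], [319.0, 177.0], [344.0, 232.0], [290.0, 186.0], [307.0, 226.0]]
side [[261.0, 195.0], [328.0, 183.0], [259.0, 177.0], [309.0, 169.0], [274.0, 184.0], [312.0, 177.0]]
[[-0.924  0.384 -0.001]
 [ 0.384  0.924 -0.002]
 [-0.    -0.002 -1.   ]]
```

Fit residuals are under 1.1 px and the tub corner and uprights match the prediction, so the pose is (0.553, 0.057), yaw 0.068. I'll move above the bar with the tool aligned.

send_rows(
  hand=0.4,
  targets=[
    {"slide": [-40, -25, -40], "yaw": -0.06},
    {"slide": [-95, -58, -45], "yaw": -0.12},
    {"slide": [-150, -91, -45], "yaw": -0.2},
    {"slide": [-206, -124, -45], "yaw": -0.28},
    {"slide": [-262, -157, -45], "yaw": -0.36},
    {"slide": [-318, -190, -45], "yaw": -0.44},
    {"slide": [-374, -223, -45], "yaw": -0.462},
    {"slide": [-424, -255, -45], "yaw": -0.462},
  ],
)

```text
t: 1.1
tool_pos: [0.5379, 0.2089, 0.2607]
eef_rot: [-0.034, 0.999, 0.0, -0.0]
wrist_force: [0.5, 0.7, 0.1]
width: 0.0346
gripper_force: 0.0
```

send_rows(
  targets=[
    {"slide": [0, 0, 0], "yaw": 0},
    {"slide": [0, 0, 0], "yaw": 0},
  ],
)

```text
t: 1.35
tool_pos: [0.5367, 0.2109, 0.2604]
eef_rot: [-0.034, 0.999, 0.0, -0.001]
wrist_force: [0.2, 1.1, 0.4]
width: 0.0341
gripper_force: 0.0
```

```bash
python3 - <<'E'
from rig import readout,cams
import cv2,pickle
from h import *
from scipy.spatial.transform import Rotation as R
s=readout.read_state();print(s["t"],s["tool_pos"],s["width"],s["wrist_force"]);print(R.from_quat(s["eef_rot"]).as_matrix().round(3))
c=cams.capture("wrist");pickle.dump(c,open("w1.pkl","wb"))
cv2.imwrite("pics/w1.png",c["img"][:,:,::-1])
v=[.5533,.0574,.0681]
print(proj(c,W(v,[[-.075,.145,.03],[.075,.145,.03],[0,.145,.03],[-.088,.11,0],[.088,.11,0]])).round(0))
E
```

```text
1.35 [0.53670425 0.21087302 0.26043764] 0.034142019846734296 [0.16264588 1.08335685 0.39806105]
[[-0.998 -0.068 -0.001]
 [-0.068  0.998  0.   ]
 [ 0.001  0.    -1.   ]]
[[262. 107.]
 [264. 313.]
 [263. 219.]
 [213.  86.]
 [224. 305.]]
```

View pics/w1.png

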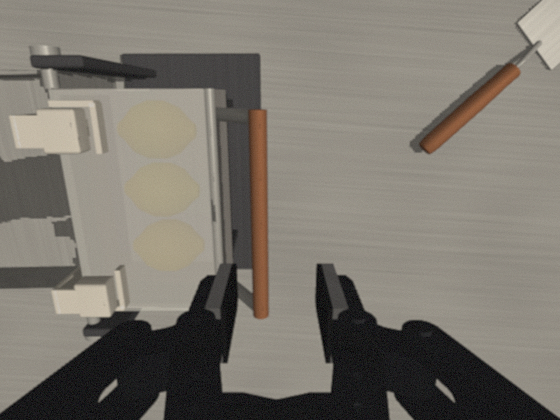

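Wrist view: bar from (258,110) to (262,318), about 3 px left and 4 px down of my prediction, so I'm correcting about 2-3 mm. Then I descend.

send_rows(
  targets=[
    {"slide": [-9, -11, 0], "yaw": 0},
    {"slide": [-9, -11, 25], "yaw": 0},
    {"slide": [-9, -11, 50], "yaw": 0},
    {"slide": [-9, -11, 50], "yaw": 0},
  ],
)

```text
t: 1.9
tool_pos: [0.5455, 0.2, 0.209]
eef_rot: [-0.035, 0.999, -0.001, -0.002]
wrist_force: [-0.7, -0.6, -0.6]
width: 0.0345
gripper_force: 0.0
```

```bash
python3 - <<'E'
from rig import readout,cams
from h import *
import cv2
s=readout.read_state();p=s["tool_pos"];print(s["t"],p,s["wrist_force"])
c=cams.capture("wrist");im=c["img"].astype(int)
m=(im[:,:,0]-im[:,:,2]>50)&(im[:,:,0]>90)
n,l,st,ce=cv2.connectedComponentsWithStats(m.astype(np.uint8))
for i in range(1,n):
    if st[i,4]>200: print(st[i],ce[i].round(1))
# vertical TCP and the bar prediction
v=[.556,.0555,.068]
print(proj(c,W(v,[[-.075,.145,.03],[.075,.145,.03],[0,.145,.03]])).round(0))
E
```

```text
1.9 [0.5455096  0.19998295 0.20902687] [-0.71681826 -0.56602993 -0.6389599 ]
[ 458   57  102   97 1788] [509.7 107.7]
[ 267   98   20  261 4161] [276.5 220.4]
[[278.  99.]
 [277. 353.]
 [277. 240.]]
```

send_rows(
  targets=[
    {"slide": [0, 0, 15], "yaw": 0},
    {"slide": [0, 0, 31], "yaw": 0},
    {"slide": [0, 0, 31], "yaw": 0},
  ],
)

```text
t: 2.33
tool_pos: [0.5457, 0.1998, 0.1782]
eef_rot: [-0.034, 0.999, -0.001, -0.002]
wrist_force: [-0.6, 0.5, 0.1]
width: 0.0344
gripper_force: 0.0
```

send_rows(
  hand=0,
  targets=[
    {"slide": [0, 0, 0], "yaw": 0},
    {"slide": [0, 0, 0], "yaw": 0},
    {"slide": [0, 0, 0], "yaw": 0},
    {"slide": [0, 0, 0], "yaw": 0},
    {"slide": [0, 0, 0], "yaw": 0},
  ],
)

```text
t: 2.95
tool_pos: [0.547, 0.2003, 0.18]
eef_rot: [-0.034, 0.999, 0.0, 0.0]
wrist_force: [0.3, -0.6, 0.6]
width: 0.0003
gripper_force: 0.0
```

```bash
python3 - <<'E'
from math import *
r=hypot(145,30);a=atan2(30,145)
for k in range(0,20):
    t=k*2.5/18
    print(k,round(t,2),round(r*cos(a+t)-145,1),round(-(r*sin(a+t)-30),1))
E
```

```text
0 0.0 -0.0 0.0
1 0.14 -5.5 -19.8
2 0.28 -13.8 -38.6
3 0.42 -24.5 -56.1
4 0.56 -37.6 -72.0
5 0.69 -52.8 -85.8
6 0.83 -69.7 -97.5
7 0.97 -88.1 -106.7
8 1.11 -107.6 -113.3
9 1.25 -127.7 -117.1
10 1.39 -148.3 -118.0
11 1.53 -168.7 -116.2
12 1.67 -188.7 -111.5
13 1.81 -207.9 -104.0
14 1.94 -225.9 -94.0
15 2.08 -242.3 -81.7
16 2.22 -256.8 -67.1
17 2.36 -269.1 -50.7
18 2.5 -279.1 -32.7
19 2.64 -286.5 -13.6
```

Width 0: the fingers closed without the bar. I'll look.

```bash
python3 - <<'E'
from rig import readout,cams
from h import *
import cv2,pickle
A=cams.capture("scene");B=cams.capture("side");C=cams.capture("wrist");pickle.dump((A,B,C),open("c2.pkl","wb"))
a=A["img"][120:270,265:385,::-1];b=B["img"][60:210,230:350,::-1]
z=cv2.resize(np.hstack([a,b]),None,fx=2.5,fy=2.5,interpolation=cv2.INTER_CUBIC)
w=cv2.resize(C["img"][:,100:400,::-1],None,fx=.6,fy=375/420)
cv2.imwrite("pics/z2.png",np.hstack([z,w]))
print(readout.read_state()["tool_pos"],proj(A,[readout.read_state()["tool_pos"]]),proj(B,[readout.read_state()["tool_pos"]]))
E
```

```text
[0.54687769 0.20022092 0.17991554] [[345.2078379  194.11075978]] [[282.61850913 159.98434983]]
```

View pics/z2.png

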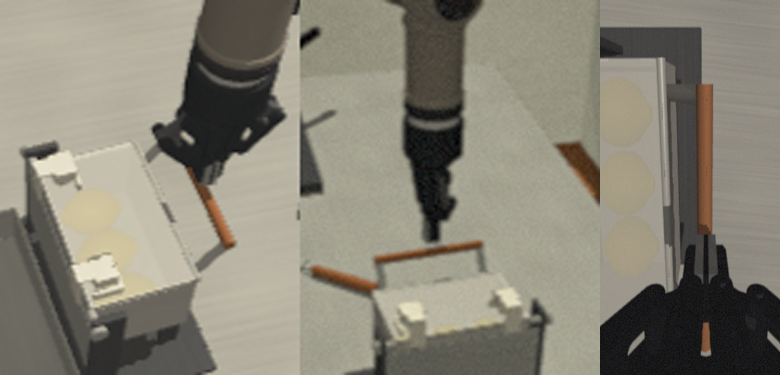

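```bash
python3 - <<'E'
from rig import readout,bot
from h import *
import pickle
A,B,C=pickle.load(open("c2.pkl","rb"))
print({k:getattr(bot,k) for k in dir(bot) if not k.startswith("_")})
f=lambda P:np.r_[(proj(A,P)-[348.2,193.2])[0],(proj(B,P)-[282.8,156.4])[0]]
r=least_squares(f,[.54,.2,.18]);print(r.x,r.fun)
s=readout.read_state();print(s["tool_pos"],s["eef_rot"],s["wrist_force"],s["width"],s["gripper_force"])
L=W([.556,.0555,.068],[[0,.145,.03]]);print(L,proj(A,L),proj(B,L))
for z in (.16,.17,.18,.19,.2):P=[[.546,.2,z]];print(z,proj(A,P),proj(B,P))
E
```

```text
{'Unreachable': <class 'rig.Unreachable'>, 'tcp_to_tips': 0.017}
[0.55020059 0.2060522  0.18833095] [ 0.15827701 -0.39742033  0.41384019  0.39976833]
[0.54687769 0.20022092 0.17991554] [-3.41434846e-02  9.99416940e-01  3.91246205e-05  1.40501661e-05] [-0.14305932  0.0125828  -0.24387124] 0.00019940844411159628 0.0
[[0.5461476  0.20016489 0.18      ]] [[345.09814768 193.86175174]] [[282.40949842 159.99609301]]
0.16 [[343.90301229 198.3196529 ]] [[282.29387147 165.11904968]]
0.17 [[344.45512404 196.09197052]] [[282.33574416 162.58449477]]
0.18 [[345.01648629 193.82696383]] [[282.37799861 160.02683226]]
0.19 [[345.58733349 191.52368688]] [[282.42064005 157.44574469]]
0.2 [[346.16790808 189.18116147]] [[282.46367384 154.84090878]]
```

The tips seem to sit above the bar although the readout says otherwise. I'll rise and triangulate the fingertip in free air.

send_rows(
  targets=[
    {"slide": [0, 0, -30], "yaw": 0},
    {"slide": [0, 0, -60], "yaw": 0},
    {"slide": [0, 0, -60], "yaw": 0},
  ],
)

```text
t: 3.48
tool_pos: [0.5486, 0.2008, 0.2426]
eef_rot: [-0.034, 0.999, 0.001, 0.003]
wrist_force: [-0.0, -0.5, -0.4]
width: -0.0002
gripper_force: 0.0
```

```bash
python3 - <<'E'
from rig import readout,cams
from h import *
import cv2,pickle
A=cams.capture("scene");B=cams.capture("side");pickle.dump((A,B),open("c3.pkl","wb"))
a=A["img"][120:220,300:400,::-1];b=B["img"][90:190,230:330,::-1]
cv2.imwrite("pics/z3.png",cv2.resize(np.hstack([a,b]),None,fx=4,fy=4,interpolation=cv2.INTER_CUBIC))
p=readout.read_state()["tool_pos"]
print(p,proj(A,[p,p-[0,0,.017]])-[300,120],proj(B,[p,p-[0,0,.017]])-[230,90])
E
```

```text
[0.54665172 0.20015544 0.2395713 ] [[48.71676328 59.70887607]
 [47.66386739 63.9451473 ]] [[52.82235952 54.24913681]
 [52.74527401 58.82726505]]
```

View pics/z3.png

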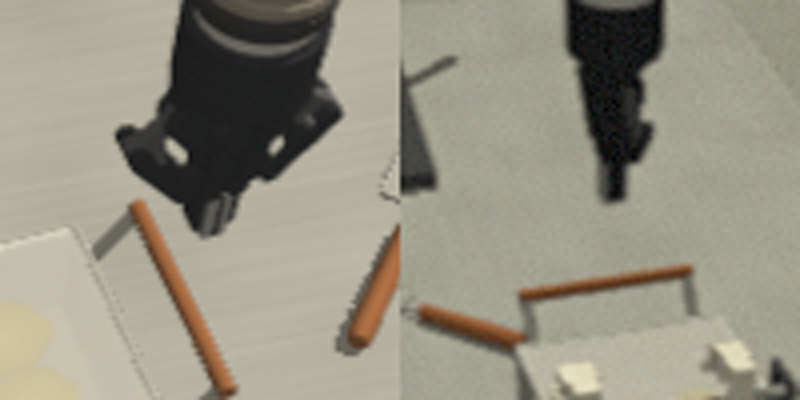

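```bash
python3 - <<'E'
from h import *
import pickle
A,B=pickle.load(open("c3.pkl","rb"))
def tri(a,b):
    f=lambda P:np.r_[(proj(A,P)-a)[0],(proj(B,P)-b)[0]]
    r=least_squares(f,[.54,.2,.18]);return r.x,r.fun.round(2)
tip=((300+210/4,120+235/4),(230+212/4,90+200/4))
print("tip",tri(*tip))
e1=((300+137/4,120+205/4),(230+122/4,90+295/4));e2=((300+230/4,120+388/4),(230+290/4,90+270/4))
print(tri(*e1),tri(*e2))
E
```

```text
tip (array([0.5507387 , 0.20721888, 0.24865009]), array([ 0.21, -0.56,  0.58,  0.58]))
(array([0.47084384, 0.19590426, 0.17838538]), array([-0.03,  0.08, -0.08, -0.08])) (array([0.61670736, 0.20811356, 0.17704643]), array([-0.13,  0.32, -0.36, -0.33]))
```

```bash
python3 - <<'E'
from h import *
import pickle
c=pickle.load(open("w1.pkl","rb"));p=np.array([.5367,.2109,.2604]);y=np.array([-.068,.998,0]);x=np.array([-.998,-.068,0])
print(c["extrinsics"].round(3))
for d in (-.02,-.01,0,.01,.017,.025):
    q=p-[0,0,d]
    print(d,proj(c,[q-.017*y,q+.017*y,q-.017*y-.011*x,q+.017*y-.011*x]).round(0).tolist())
C=pickle.load(open("c2.pkl","rb"))[2]; print(C["extrinsics"].round(3)[:3,3])
E
```

```text
[[-0.069  0.95   0.305  0.46 ]
 [ 0.998  0.065  0.022  0.205]
 [ 0.001  0.306 -0.952  0.419]
 [ 0.     0.     0.     1.   ]]
-0.02 [[237.0, 283.0], [317.0, 283.0], [238.0, 306.0], [316.0, 305.0]]
-0.01 [[240.0, 272.0], [315.0, 272.0], [240.0, 293.0], [314.0, 293.0]]
0 [[242.0, 262.0], [313.0, 262.0], [242.0, 283.0], [312.0, 283.0]]
0.01 [[243.0, 254.0], [311.0, 254.0], [244.0, 273.0], [310.0, 273.0]]
0.017 [[244.0, 248.0], [309.0, 248.0], [245.0, 267.0], [309.0, 267.0]]
0.025 [[246.0, 242.0], [308.0, 242.0], [246.0, 260.0], [308.0, 260.0]]
[0.47  0.194 0.338]
```

```bash
python3 - <<'E'
import pickle,cv2,numpy as np
c=pickle.load(open("w1.pkl","rb"))["img"][220:420,180:380,::-1]
C=pickle.load(open("c2.pkl","rb"))[2]["img"][220:420,180:380,::-1]
cv2.imwrite("pics/z4.png",cv2.resize(np.hstack([c,C]),None,fx=2,fy=2))
E
```

```text
(no output)
```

View pics/z4.png

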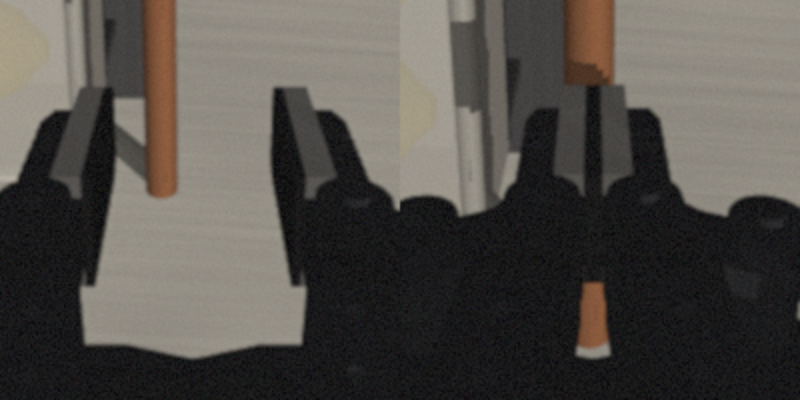

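The wrist view shows tips about 81 px apart at 34 mm opening. So they really stand about 26 mm further back than the readout implies, which matches the triangulation (tip 9 mm above the reported TCP). I'll grasp with reported z about 0.153.

send_rows(
  hand=0.4,
  targets=[
    {"slide": [0, 0, 0], "yaw": 0},
    {"slide": [0, 0, 20], "yaw": 0},
    {"slide": [0, 0, 45], "yaw": 0},
    {"slide": [0, 0, 65], "yaw": 0},
    {"slide": [0, 0, 76], "yaw": 0},
    {"slide": [0, 0, 87], "yaw": 0},
    {"slide": [0, 0, 87], "yaw": 0},
  ],
)

```text
t: 4.45
tool_pos: [0.5464, 0.2, 0.1522]
eef_rot: [-0.034, 0.999, -0.0, -0.001]
wrist_force: [-0.3, -1.1, 0.1]
width: 0.0341
gripper_force: 0.0
```

send_rows(
  hand=0,
  targets=[
    {"slide": [0, 0, 0], "yaw": 0},
    {"slide": [0, 0, 0], "yaw": 0},
    {"slide": [0, 0, 0], "yaw": 0},
    {"slide": [0, 0, 0], "yaw": 0},
    {"slide": [0, 0, 0], "yaw": 0},
  ],
)

```text
t: 5.08
tool_pos: [0.5475, 0.1994, 0.1538]
eef_rot: [-0.034, 0.999, -0.0, 0.001]
wrist_force: [0.1, -4.4, 5.7]
width: 0.0095
gripper_force: 58.7
```

Width 9.5 mm with an upward force suggests the pad tips only hold the top of the bar. I'll regrasp 12 mm deeper.

send_rows(
  hand=0.35,
  targets=[
    {"slide": [0, 0, 0], "yaw": 0},
    {"slide": [0, 0, 0], "yaw": 0},
    {"slide": [0, 0, 4], "yaw": 0},
    {"slide": [0, 0, 8], "yaw": 0},
    {"slide": [0, 0, 12], "yaw": 0},
    {"slide": [0, 0, 12], "yaw": 0},
  ],
)

```text
t: 5.82
tool_pos: [0.5466, 0.2001, 0.1403]
eef_rot: [-0.034, 0.999, -0.0, -0.0]
wrist_force: [-0.5, 0.4, 0.3]
width: 0.0295
gripper_force: 0.0
```

send_rows(
  hand=0,
  targets=[
    {"slide": [0, 0, 0], "yaw": 0},
    {"slide": [0, 0, 0], "yaw": 0},
    {"slide": [0, 0, 0], "yaw": 0},
    {"slide": [0, 0, 0], "yaw": 0},
    {"slide": [0, 0, 0], "yaw": 0},
  ],
)

```text
t: 6.45
tool_pos: [0.547, 0.1993, 0.1411]
eef_rot: [-0.034, 0.999, -0.0, 0.0]
wrist_force: [-1.1, -4.6, 2.2]
width: 0.0101
gripper_force: 58.4
```

```bash
python3 - <<'E'
from rig import readout,cams
from h import *
import cv2,pickle
A=cams.capture("scene");B=cams.capture("side");C=cams.capture("wrist");pickle.dump((A,B,C),open("c4.pkl","wb"))
a=A["img"][130:250,295:385,::-1];b=B["img"][100:220,240:330,::-1]
z=cv2.resize(np.hstack([a,b]),None,fx=3,fy=3,interpolation=cv2.INTER_CUBIC)
w=C["img"][60:420,180:380,::-1]
cv2.imwrite("pics/z5.png",np.hstack([z,w]))
E
```

```text
(no output)
```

View pics/z5.png

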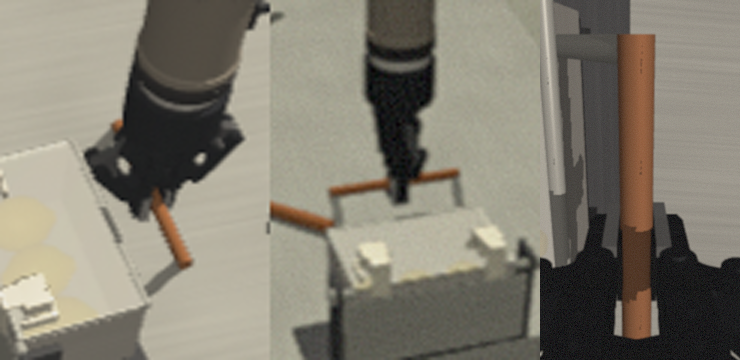

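Side and wrist views now show the tips well below the bar and the bar seated between the pads: a good grasp. Next I compute the arc in blocks of 8 rows.

```bash
cat > arc.py <<'E'
import sys
from math import *
def arc(t0,t1,n=8,r=hypot(145,30),a=atan2(30,145)):
    return [(round(r*(cos(a+t)-cos(a+t0)),1),round(-r*(sin(a+t)-sin(a+t0)),1)) for t in [t0+(t1-t0)*(k+1)/n for k in range(n)]]
b=[0,.5,1,1.5,1.9,2.2,2.5]
if __name__=="__main__":
    for i in range(len(b)-1): print(b[i],b[i+1],arc(b[i],b[i+1]))
    print("back")
    for i in range(len(b)-1,0,-1): print(b[i],b[i-1],arc(b[i],b[i-1]))
E
python3 arc.py
```

```text
0 0.5 [(-2.2, -9.0), (-4.9, -17.8), (-8.1, -26.5), (-11.9, -34.9), (-16.2, -43.1), (-21.1, -51.0), (-26.4, -58.6), (-32.1, -65.8)]
0.5 1 [(-6.2, -6.9), (-12.8, -13.3), (-19.8, -19.4), (-27.2, -24.9), (-34.9, -30.1), (-42.9, -34.7), (-51.2, -38.8), (-59.8, -42.4)]
1 1.5 [(-8.7, -3.0), (-17.6, -5.5), (-26.7, -7.5), (-35.8, -8.8), (-45.1, -9.6), (-54.3, -9.8), (-63.6, -9.5), (-72.8, -8.5)]
1.5 1.9 [(-7.3, 1.2), (-14.6, 2.7), (-21.7, 4.6), (-28.8, 6.8), (-35.7, 9.4), (-42.5, 12.4), (-49.1, 15.6), (-55.6, 19.2)]
1.9 2.2 [(-4.7, 2.9), (-9.3, 6.0), (-13.8, 9.3), (-18.2, 12.7), (-22.5, 16.3), (-26.6, 20.0), (-30.5, 23.9), (-34.3, 27.9)]
2.2 2.5 [(-3.7, 4.2), (-7.2, 8.5), (-10.5, 12.9), (-13.7, 17.5), (-16.6, 22.2), (-19.5, 27.0), (-22.1, 31.8), (-24.5, 36.8)]
back
2.5 2.2 [(2.4, -5.0), (5.1, -9.9), (7.9, -14.7), (10.9, -19.3), (14.0, -23.9), (17.4, -28.3), (20.9, -32.7), (24.5, -36.8)]
2.2 1.9 [(3.8, -4.0), (7.8, -7.9), (11.9, -11.7), (16.1, -15.3), (20.5, -18.7), (25.0, -21.9), (29.6, -25.0), (34.3, -27.9)]
1.9 1.5 [(6.5, -3.6), (13.1, -6.9), (19.9, -9.8), (26.8, -12.4), (33.9, -14.7), (41.0, -16.5), (48.3, -18.1), (55.6, -19.2)]
1.5 1 [(9.2, -0.9), (18.5, -1.3), (27.7, -1.1), (36.9, -0.3), (46.1, 1.1), (55.1, 3.0), (64.0, 5.5), (72.8, 8.5)]
1 0.5 [(8.5, 3.6), (16.8, 7.7), (24.8, 12.3), (32.5, 17.4), (39.9, 23.0), (46.9, 29.1), (53.6, 35.5), (59.8, 42.4)]
0.5 0 [(5.8, 7.2), (11.1, 14.8), (15.9, 22.7), (20.2, 30.9), (24.0, 39.3), (27.3, 48.0), (30.0, 56.8), (32.1, 65.8)]
```

send_rows(
  targets=[
    {"slide": [0, -2.2, -9], "yaw": 0},
    {"slide": [0, -4.9, -17.8], "yaw": 0},
    {"slide": [0, -8.1, -26.5], "yaw": 0},
    {"slide": [0, -11.9, -34.9], "yaw": 0},
    {"slide": [0, -16.2, -43.1], "yaw": 0},
    {"slide": [0, -21.1, -51], "yaw": 0},
    {"slide": [0, -26.4, -58.6], "yaw": 0},
    {"slide": [0, -32.1, -65.8], "yaw": 0},
  ],
)

```text
t: 7.6
tool_pos: [0.549, 0.1691, 0.2072]
eef_rot: [-0.034, 0.999, 0.001, 0.0]
wrist_force: [3.3, 2.7, -7.1]
width: 0.0099
gripper_force: 58.5
```

send_rows(
  targets=[
    {"slide": [0, -6.2, -6.9], "yaw": 0},
    {"slide": [0, -12.8, -13.3], "yaw": 0},
    {"slide": [0, -19.8, -19.4], "yaw": 0},
    {"slide": [0, -27.2, -24.9], "yaw": 0},
    {"slide": [0, -34.9, -30.1], "yaw": 0},
    {"slide": [0, -42.9, -34.7], "yaw": 0},
    {"slide": [0, -51.2, -38.8], "yaw": 0},
    {"slide": [0, -59.8, -42.4], "yaw": 0},
  ],
)

```text
t: 8.6
tool_pos: [0.553, 0.1138, 0.2519]
eef_rot: [-0.036, 0.999, 0.004, 0.001]
wrist_force: [-0.3, 8.6, 0.1]
width: 0.0098
gripper_force: 58.3
```

send_rows(
  targets=[
    {"slide": [0, -8.7, -3], "yaw": 0},
    {"slide": [0, -17.6, -5.5], "yaw": 0},
    {"slide": [0, -26.7, -7.5], "yaw": 0},
    {"slide": [0, -35.8, -8.8], "yaw": 0},
    {"slide": [0, -45.1, -9.6], "yaw": 0},
    {"slide": [0, -54.3, -9.8], "yaw": 0},
    {"slide": [0, -63.6, -9.5], "yaw": 0},
    {"slide": [0, -72.8, -8.5], "yaw": 0},
  ],
)

```text
t: 9.6
tool_pos: [0.5583, 0.039, 0.2627]
eef_rot: [-0.035, 0.999, 0.003, 0.001]
wrist_force: [-5.5, 5.9, 13.2]
width: 0.0102
gripper_force: 64.6
```

send_rows(
  targets=[
    {"slide": [0, -7.3, 1.2], "yaw": 0},
    {"slide": [0, -14.6, 2.7], "yaw": 0},
    {"slide": [0, -21.7, 4.6], "yaw": 0},
    {"slide": [0, -28.8, 6.8], "yaw": 0},
    {"slide": [0, -35.7, 9.4], "yaw": 0},
    {"slide": [0, -42.5, 12.4], "yaw": 0},
    {"slide": [0, -49.1, 15.6], "yaw": 0},
    {"slide": [0, -55.6, 19.2], "yaw": 0},
  ],
)

```text
t: 10.6
tool_pos: [0.5622, -0.0194, 0.2411]
eef_rot: [-0.034, 0.999, 0.001, 0.001]
wrist_force: [0.4, 4.0, -2.4]
width: 0.0097
gripper_force: 67.5
```

send_rows(
  targets=[
    {"slide": [0, -4.7, 2.9], "yaw": 0},
    {"slide": [0, -9.3, 6], "yaw": 0},
    {"slide": [0, -13.8, 9.3], "yaw": 0},
    {"slide": [0, -18.2, 12.7], "yaw": 0},
    {"slide": [0, -22.5, 16.3], "yaw": 0},
    {"slide": [0, -26.6, 20], "yaw": 0},
    {"slide": [0, -30.5, 23.9], "yaw": 0},
    {"slide": [0, -34.3, 27.9], "yaw": 0},
  ],
)

```text
t: 11.6
tool_pos: [0.5646, -0.0548, 0.2109]
eef_rot: [-0.034, 0.999, -0.0, 0.0]
wrist_force: [0.7, -2.8, 6.5]
width: 0.0101
gripper_force: 70.5
```

send_rows(
  targets=[
    {"slide": [0, -3.7, 4.2], "yaw": 0},
    {"slide": [0, -7.2, 8.5], "yaw": 0},
    {"slide": [0, -10.5, 12.9], "yaw": 0},
    {"slide": [0, -13.7, 17.5], "yaw": 0},
    {"slide": [0, -16.6, 22.2], "yaw": 0},
    {"slide": [0, -19.5, 27], "yaw": 0},
    {"slide": [0, -22.1, 31.8], "yaw": 0},
    {"slide": [0, -24.5, 36.8], "yaw": 0},
  ],
)

```text
t: 12.6
tool_pos: [0.5662, -0.0787, 0.1733]
eef_rot: [-0.034, 0.999, -0.0, 0.0]
wrist_force: [3.0, -4.6, 3.0]
width: 0.0099
gripper_force: 73.2
```

send_rows(
  targets=[
    {"slide": [0, 0, 0], "yaw": 0},
    {"slide": [0, 0, 0], "yaw": 0},
    {"slide": [0, 0, 0], "yaw": 0},
    {"slide": [0, 0, 0], "yaw": 0},
    {"slide": [0, 0, 0], "yaw": 0},
    {"slide": [0, 0, 0], "yaw": 0},
  ],
)

```text
t: 13.35
tool_pos: [0.5662, -0.0787, 0.1733]
eef_rot: [-0.034, 0.999, -0.0, 0.0]
wrist_force: [2.1, -3.8, 2.4]
width: 0.0097
gripper_force: 73.1
```

```bash
python3 - <<'E'
from rig import cams
import cv2,numpy as np
A=cams.capture("scene")["img"];B=cams.capture("side")["img"]
z=np.hstack([A[130:310,190:370,::-1],B[130:310,230:410,::-1]])
cv2.imwrite("pics/z6.png",cv2.resize(z,None,fx=2.2,fy=2.2,interpolation=cv2.INTER_CUBIC))
E
```

```text
(no output)
```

View pics/z6.png

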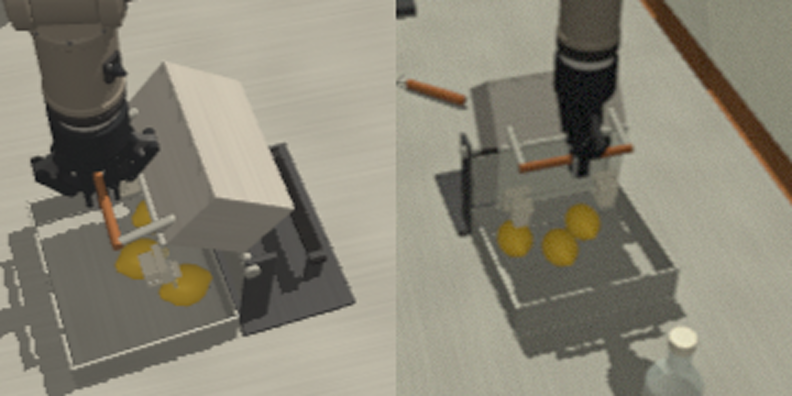

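The tub is over, the lid hangs open, and all three lemons lie in the tray: side view about (515,238), (560,247) and (582,220). Now I bring it back slowly.

send_rows(
  targets=[
    {"slide": [0, 2.4, -5], "yaw": 0},
    {"slide": [0, 5.1, -9.9], "yaw": 0},
    {"slide": [0, 7.9, -14.7], "yaw": 0},
    {"slide": [0, 10.9, -19.3], "yaw": 0},
    {"slide": [0, 14, -23.9], "yaw": 0},
    {"slide": [0, 17.4, -28.3], "yaw": 0},
    {"slide": [0, 20.9, -32.7], "yaw": 0},
    {"slide": [0, 24.5, -36.8], "yaw": 0},
  ],
)

```text
t: 14.45
tool_pos: [0.5646, -0.0553, 0.2099]
eef_rot: [-0.034, 0.999, -0.002, 0.0]
wrist_force: [3.7, -5.0, 1.0]
width: 0.0099
gripper_force: 71.1
```

send_rows(
  targets=[
    {"slide": [0, 3.8, -4], "yaw": 0},
    {"slide": [0, 7.8, -7.9], "yaw": 0},
    {"slide": [0, 11.9, -11.7], "yaw": 0},
    {"slide": [0, 16.1, -15.3], "yaw": 0},
    {"slide": [0, 20.5, -18.7], "yaw": 0},
    {"slide": [0, 25, -21.9], "yaw": 0},
    {"slide": [0, 29.6, -25], "yaw": 0},
    {"slide": [0, 34.3, -27.9], "yaw": 0},
  ],
)

```text
t: 15.45
tool_pos: [0.5623, -0.0223, 0.2386]
eef_rot: [-0.034, 0.999, -0.002, 0.001]
wrist_force: [2.0, -8.3, 11.4]
width: 0.0102
gripper_force: 70.5
```

send_rows(
  targets=[
    {"slide": [0, 6.5, -3.6], "yaw": 0},
    {"slide": [0, 13.1, -6.9], "yaw": 0},
    {"slide": [0, 19.9, -9.8], "yaw": 0},
    {"slide": [0, 26.8, -12.4], "yaw": 0},
    {"slide": [0, 33.9, -14.7], "yaw": 0},
    {"slide": [0, 41, -16.5], "yaw": 0},
    {"slide": [0, 48.3, -18.1], "yaw": 0},
    {"slide": [0, 55.6, -19.2], "yaw": 0},
  ],
)

```text
t: 16.45
tool_pos: [0.5584, 0.0357, 0.2584]
eef_rot: [-0.035, 0.999, -0.001, 0.001]
wrist_force: [5.3, 2.7, -6.3]
width: 0.01
gripper_force: 69.9
```

send_rows(
  targets=[
    {"slide": [0, 9.2, -0.9], "yaw": 0},
    {"slide": [0, 18.5, -1.3], "yaw": 0},
    {"slide": [0, 27.7, -1.1], "yaw": 0},
    {"slide": [0, 36.9, -0.3], "yaw": 0},
    {"slide": [0, 46.1, 1.1], "yaw": 0},
    {"slide": [0, 55.1, 3], "yaw": 0},
    {"slide": [0, 64, 5.5], "yaw": 0},
    {"slide": [0, 72.8, 8.5], "yaw": 0},
  ],
)

```text
t: 17.45
tool_pos: [0.5529, 0.1093, 0.2486]
eef_rot: [-0.034, 0.999, 0.0, -0.0]
wrist_force: [5.2, 1.6, -0.4]
width: 0.0097
gripper_force: 70.5
```

send_rows(
  targets=[
    {"slide": [0, 8.5, 3.6], "yaw": 0},
    {"slide": [0, 16.8, 7.7], "yaw": 0},
    {"slide": [0, 24.8, 12.3], "yaw": 0},
    {"slide": [0, 32.5, 17.4], "yaw": 0},
    {"slide": [0, 39.9, 23], "yaw": 0},
    {"slide": [0, 46.9, 29.1], "yaw": 0},
    {"slide": [0, 53.6, 35.5], "yaw": 0},
    {"slide": [0, 59.8, 42.4], "yaw": 0},
  ],
)

```text
t: 18.45
tool_pos: [0.5487, 0.1684, 0.206]
eef_rot: [-0.034, 0.999, -0.0, -0.0]
wrist_force: [3.0, 0.2, -1.5]
width: 0.0098
gripper_force: 69.4
```

send_rows(
  targets=[
    {"slide": [0, 5.8, 7.2], "yaw": 0},
    {"slide": [0, 11.1, 14.8], "yaw": 0},
    {"slide": [0, 15.9, 22.7], "yaw": 0},
    {"slide": [0, 20.2, 30.9], "yaw": 0},
    {"slide": [0, 24, 39.3], "yaw": 0},
    {"slide": [0, 27.3, 48], "yaw": 0},
    {"slide": [0, 30, 56.8], "yaw": 0},
    {"slide": [0, 32.1, 63.5], "yaw": 0},
  ],
)

```text
t: 19.45
tool_pos: [0.5467, 0.1992, 0.1442]
eef_rot: [-0.034, 0.999, -0.001, -0.001]
wrist_force: [-8.1, -6.9, 32.5]
width: 0.0101
gripper_force: 68.5
```

send_rows(
  targets=[
    {"slide": [0, 0, 0], "yaw": 0},
    {"slide": [0, 0, 0], "yaw": 0},
  ],
)

```text
t: 19.7
tool_pos: [0.5467, 0.1992, 0.1444]
eef_rot: [-0.034, 0.999, -0.0, -0.0]
wrist_force: [-1.5, -1.7, 6.6]
width: 0.0095
gripper_force: 65.9
```

The tub is down on its rest. I release, lift, close the fingers and move above clip a.

send_rows(
  hand=0.35,
  targets=[
    {"slide": [0, 0, 0], "yaw": 0},
    {"slide": [0, 0, 0], "yaw": 0},
    {"slide": [0, 0, 0], "yaw": 0},
    {"slide": [0, 0, -20], "yaw": 0},
    {"slide": [0, 0, -50], "yaw": 0},
    {"slide": [0, 0, -75], "yaw": 0},
    {"slide": [0, 0, -75], "yaw": 0},
  ],
)

```text
t: 20.58
tool_pos: [0.5482, 0.2009, 0.2202]
eef_rot: [-0.034, 0.999, 0.001, 0.002]
wrist_force: [0.8, 0.9, 0.3]
width: 0.0298
gripper_force: 0.0
```

send_rows(
  hand=0,
  targets=[
    {"slide": [20, -40, 0], "yaw": 0},
    {"slide": [40, -80, 0], "yaw": 0},
    {"slide": [62, -125, 0], "yaw": 0},
    {"slide": [62, -125, 0], "yaw": 0},
    {"slide": [62, -125, 0], "yaw": 0},
  ],
)

```text
t: 21.2
tool_pos: [0.4932, 0.072, 0.2175]
eef_rot: [-0.034, 0.999, 0.0, -0.0]
wrist_force: [0.9, -0.9, -0.4]
width: -0.0002
gripper_force: 0.0
```

```bash
python3 - <<'E'
from rig import cams,readout
import cv2,numpy as np
C=cams.capture("wrist")["img"];A=cams.capture("scene")["img"];B=cams.capture("side")["img"]
a=A[150:250,240:340,::-1];b=B[130:230,230:330,::-1]
z=cv2.resize(np.vstack([a,b]),None,fx=2.1,fy=2.1,interpolation=cv2.INTER_CUBIC)
cv2.imwrite("pics/z7.png",np.hstack([z,C[:,:,::-1]]))
s=readout.read_state();print(s["t"],s["tool_pos"],s["wrist_force"])
E
```

```text
21.35 [0.4936694  0.07276681 0.21774655] [-0.7943672  -0.14797749 -0.23700023]
```

View pics/z7.png

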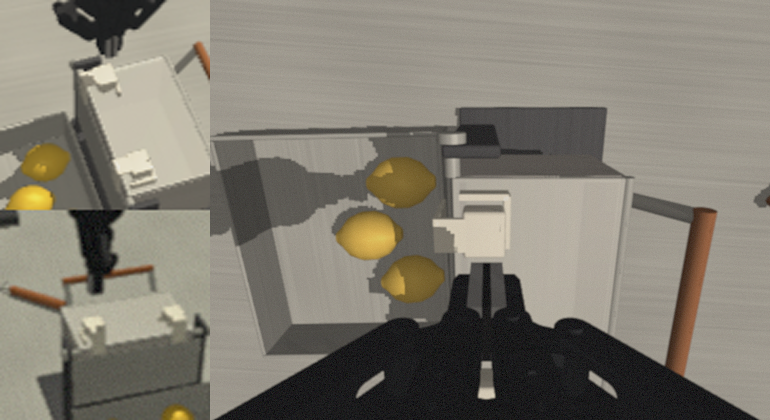

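The lid is shut and three lemons are in the tray. The finger tips (col ~276 in the wrist frame) line up with clip a (centre about (275,232)). A quick projection check along the other direction:

```bash
python3 - <<'E'
from rig import cams
from h import *
c=cams.capture("wrist")
for z in (.175,.185,.19):
  print(z,proj(c,[[.4928,.0713,z],[.4788,.0713,z],[.5068,.0713,z]]).round(0).tolist())
im=c["img"].astype(int);m=(im.min(2)>195).astype(np.uint8)
print(np.where(m[:,276])[0][[0,-1]] if m[:,276].any() else None,[int(x) for x in im[195:265:4,276,1]],[int(x) for x in im[235,225:320:5,1]])
E
```

```text
0.175 [[274.0, 229.0], [276.0, 206.0], [273.0, 250.0]]
0.185 [[274.0, 235.0], [276.0, 211.0], [273.0, 258.0]]
0.19 [[274.0, 238.0], [276.0, 214.0], [273.0, 261.0]]
None [199, 189, 156, 97, 161, 201, 203, 200, 201, 203, 201, 203, 200, 200, 203, 182, 175, 59] [115, 117, 116, 120, 119, 202, 202, 201, 203, 201, 201, 205, 205, 203, 204, 170, 173, 172, 171]
```

send_rows(
  targets=[
    {"slide": [0, 0, 10], "yaw": 0},
    {"slide": [0, 0, 20], "yaw": 0},
    {"slide": [0, 0, 25], "yaw": 0},
    {"slide": [0, 0, 28], "yaw": 0},
    {"slide": [0, 0, 28], "yaw": 0},
  ],
)

```text
t: 22.02
tool_pos: [0.4935, 0.0712, 0.19]
eef_rot: [-0.034, 0.999, 0.0, -0.0]
wrist_force: [-0.2, 0.6, -0.4]
width: 0.0
gripper_force: 0.0
```

send_rows(
  targets=[
    {"slide": [0, 0, 1.3], "yaw": 0},
    {"slide": [0, 0, 2.6], "yaw": 0},
    {"slide": [0, 0, 4], "yaw": 0},
    {"slide": [0, 0, 4], "yaw": 0},
  ],
)

```text
t: 22.52
tool_pos: [0.4935, 0.0713, 0.1861]
eef_rot: [-0.034, 0.999, 0.0, -0.0]
wrist_force: [0.8, -0.2, 0.2]
width: 0.0003
gripper_force: 0.0
```

send_rows(
  targets=[
    {"slide": [0, 0, 1.3], "yaw": 0},
    {"slide": [0, 0, 2.6], "yaw": 0},
    {"slide": [0, 0, 4], "yaw": 0},
    {"slide": [0, 0, 4], "yaw": 0},
  ],
)

```text
t: 23.02
tool_pos: [0.4935, 0.0713, 0.1821]
eef_rot: [-0.034, 0.999, -0.0, -0.0]
wrist_force: [-0.2, 0.0, 0.2]
width: 0.0002
gripper_force: 0.0
```

send_rows(
  targets=[
    {"slide": [0, 0, 1.3], "yaw": 0},
    {"slide": [0, 0, 2.6], "yaw": 0},
    {"slide": [0, 0, 4], "yaw": 0},
    {"slide": [0, 0, 4], "yaw": 0},
  ],
)

```text
t: 23.52
tool_pos: [0.4934, 0.0713, 0.178]
eef_rot: [-0.034, 0.999, -0.0, -0.0]
wrist_force: [-0.2, -0.7, -1.2]
width: -0.0
gripper_force: 0.0
```

send_rows(
  targets=[
    {"slide": [0, 0, 1.3], "yaw": 0},
    {"slide": [0, 0, 2.6], "yaw": 0},
    {"slide": [0, 0, 4], "yaw": 0},
    {"slide": [0, 0, 4], "yaw": 0},
  ],
)

```text
t: 24.02
tool_pos: [0.4935, 0.0712, 0.1741]
eef_rot: [-0.034, 0.999, 0.0, -0.0]
wrist_force: [0.4, -0.2, 0.6]
width: -0.0001
gripper_force: 0.0
```

send_rows(
  targets=[
    {"slide": [0, 0, 1.3], "yaw": 0},
    {"slide": [0, 0, 2.6], "yaw": 0},
    {"slide": [0, 0, 4], "yaw": 0},
    {"slide": [0, 0, 4], "yaw": 0},
  ],
)

```text
t: 24.52
tool_pos: [0.4937, 0.0713, 0.1711]
eef_rot: [-0.034, 0.999, 0.0, 0.0]
wrist_force: [-1.8, -1.2, 6.1]
width: 0.0001
gripper_force: 3.0
```

Contact (6 N). Small steps from here.

send_rows(
  targets=[
    {"slide": [0, 0, 1], "yaw": 0},
    {"slide": [0, 0, 2], "yaw": 0},
    {"slide": [0, 0, 2], "yaw": 0},
  ],
)

```text
t: 24.9
tool_pos: [0.4937, 0.0713, 0.1693]
eef_rot: [-0.034, 0.999, 0.0, 0.0]
wrist_force: [-3.1, -0.4, 7.0]
width: 0.0001
gripper_force: 3.6
```

send_rows(
  targets=[
    {"slide": [0, 0, 1], "yaw": 0},
    {"slide": [0, 0, 1], "yaw": 0},
  ],
)

```text
t: 25.15
tool_pos: [0.4937, 0.0713, 0.1683]
eef_rot: [-0.034, 0.999, 0.0, 0.0]
wrist_force: [-2.8, -1.6, 6.7]
width: 0.0002
gripper_force: 3.6
```

send_rows(
  targets=[
    {"slide": [0, 0, 0.7], "yaw": 0},
    {"slide": [0, 0, 1.4], "yaw": 0},
    {"slide": [0, 0, 1.4], "yaw": 0},
  ],
)

```text
t: 25.52
tool_pos: [0.4937, 0.0713, 0.1669]
eef_rot: [-0.034, 0.999, 0.0, 0.0]
wrist_force: [-2.8, -0.9, 7.5]
width: 0.0002
gripper_force: 3.7
```

send_rows(
  targets=[
    {"slide": [0, 0, 0.7], "yaw": 0},
    {"slide": [0, 0, 0.7], "yaw": 0},
  ],
)

```text
t: 25.78
tool_pos: [0.4937, 0.0713, 0.1668]
eef_rot: [-0.034, 0.999, 0.0, 0.0]
wrist_force: [-3.4, -0.4, 10.4]
width: -0.0001
gripper_force: 5.4
```

send_rows(
  targets=[
    {"slide": [0, 0, 0.7], "yaw": 0},
    {"slide": [0, 0, 0.7], "yaw": 0},
  ],
)

```text
t: 26.02
tool_pos: [0.4938, 0.0713, 0.1667]
eef_rot: [-0.034, 0.999, 0.0, 0.0]
wrist_force: [-5.2, -0.8, 14.5]
width: 0.0002
gripper_force: 7.2
```

Hard stop at 0.1668 (force climbing). Clip a is home; lift and go to clip b.

send_rows(
  targets=[
    {"slide": [0, 0, 0.6], "yaw": 0},
    {"slide": [0, 0, -10], "yaw": 0},
    {"slide": [0, 0, -32], "yaw": 0},
    {"slide": [-40, 0, -32], "yaw": 0},
    {"slide": [-85, 0, -32], "yaw": 0},
    {"slide": [-124, 0, -32], "yaw": 0},
    {"slide": [-124, 0, -32], "yaw": 0},
    {"slide": [-124, 0, -32], "yaw": 0},
  ],
)

```text
t: 27.02
tool_pos: [0.6165, 0.0796, 0.1959]
eef_rot: [-0.034, 0.999, -0.0, -0.001]
wrist_force: [0.0, 0.2, 0.5]
width: -0.0001
gripper_force: 0.0
```

```bash
python3 - <<'E'
from rig import cams,readout
from h import *
c=cams.capture("wrist");print(readout.read_state()["tool_pos"])
for z in (.175,.185):
  print(z,proj(c,[[.6165,.0797,z],[.6025,.0797,z],[.6305,.0797,z]]).round(0).tolist())
im=c["img"].astype(int)
print([int(x) for x in im[180:280:4,276,1]],[int(x) for x in im[235,225:320:5,1]])
E
```

```text
[0.61626149 0.07959072 0.19616175]
0.175 [[277.0, 245.0], [279.0, 220.0], [275.0, 269.0]]
0.185 [[277.0, 253.0], [279.0, 227.0], [275.0, 277.0]]
[154, 157, 155, 156, 156, 159, 155, 155, 158, 87, 94, 151, 185, 182, 184, 185, 186, 184, 183, 188, 186, 8, 11, 7, 19] [189, 175, 173, 165, 159, 166, 184, 182, 182, 180, 185, 186, 185, 187, 185, 188, 155, 150, 152]
```

send_rows(
  targets=[
    {"slide": [0, 0, 2], "yaw": 0},
    {"slide": [0, 0, 4], "yaw": 0},
    {"slide": [0, 0, 6], "yaw": 0},
    {"slide": [0, 0, 8], "yaw": 0},
    {"slide": [0, 0, 8], "yaw": 0},
  ],
)

```text
t: 27.7
tool_pos: [0.6171, 0.0797, 0.1882]
eef_rot: [-0.034, 0.999, -0.0, -0.0]
wrist_force: [-0.1, -0.4, 0.4]
width: 0.0
gripper_force: 0.0
```

send_rows(
  targets=[
    {"slide": [0, 0, 1.3], "yaw": 0},
    {"slide": [0, 0, 2.6], "yaw": 0},
    {"slide": [0, 0, 4], "yaw": 0},
    {"slide": [0, 0, 4], "yaw": 0},
  ],
)

```text
t: 28.2
tool_pos: [0.6172, 0.0797, 0.1842]
eef_rot: [-0.034, 0.999, 0.0, -0.0]
wrist_force: [-0.2, -0.8, 0.1]
width: -0.0001
gripper_force: 0.0
```

send_rows(
  targets=[
    {"slide": [0, 0, 1.3], "yaw": 0},
    {"slide": [0, 0, 2.6], "yaw": 0},
    {"slide": [0, 0, 4], "yaw": 0},
    {"slide": [0, 0, 4], "yaw": 0},
  ],
)

```text
t: 28.7
tool_pos: [0.6172, 0.0797, 0.1802]
eef_rot: [-0.034, 0.999, 0.0, -0.0]
wrist_force: [0.6, -1.0, 0.3]
width: 0.0001
gripper_force: 0.0
```

send_rows(
  targets=[
    {"slide": [0, 0, 1.3], "yaw": 0},
    {"slide": [0, 0, 2.6], "yaw": 0},
    {"slide": [0, 0, 4], "yaw": 0},
    {"slide": [0, 0, 4], "yaw": 0},
  ],
)

```text
t: 29.2
tool_pos: [0.6172, 0.0797, 0.1762]
eef_rot: [-0.034, 0.999, 0.0, -0.0]
wrist_force: [-0.0, -0.1, -0.0]
width: 0.0001
gripper_force: 0.0
```

send_rows(
  targets=[
    {"slide": [0, 0, 1.3], "yaw": 0},
    {"slide": [0, 0, 2.6], "yaw": 0},
    {"slide": [0, 0, 4], "yaw": 0},
    {"slide": [0, 0, 4], "yaw": 0},
  ],
)

```text
t: 29.7
tool_pos: [0.6172, 0.0798, 0.1723]
eef_rot: [-0.034, 0.999, 0.0, -0.0]
wrist_force: [0.4, 0.7, -0.6]
width: 0.0001
gripper_force: 0.0
```

send_rows(
  targets=[
    {"slide": [0, 0, 1.3], "yaw": 0},
    {"slide": [0, 0, 2.6], "yaw": 0},
    {"slide": [0, 0, 4], "yaw": 0},
    {"slide": [0, 0, 4], "yaw": 0},
  ],
)

```text
t: 30.2
tool_pos: [0.6172, 0.0797, 0.1682]
eef_rot: [-0.034, 0.999, 0.0, -0.0]
wrist_force: [-0.2, -0.7, 0.5]
width: -0.0001
gripper_force: 0.0
```

send_rows(
  targets=[
    {"slide": [0, 0, 1.3], "yaw": 0},
    {"slide": [0, 0, 2.6], "yaw": 0},
    {"slide": [0, 0, 4], "yaw": 0},
    {"slide": [0, 0, 4], "yaw": 0},
  ],
)

```text
t: 30.7
tool_pos: [0.6175, 0.0798, 0.166]
eef_rot: [-0.034, 0.999, 0.0, 0.0]
wrist_force: [-2.5, 0.3, 7.3]
width: -0.0001
gripper_force: 3.5
```

send_rows(
  targets=[
    {"slide": [0, 0, 1], "yaw": 0},
    {"slide": [0, 0, 2], "yaw": 0},
    {"slide": [0, 0, 2], "yaw": 0},
  ],
)

```text
t: 31.08
tool_pos: [0.6175, 0.0798, 0.164]
eef_rot: [-0.034, 0.999, 0.0, 0.0]
wrist_force: [-3.3, -0.0, 7.9]
width: -0.0003
gripper_force: 3.7
```

send_rows(
  targets=[
    {"slide": [0, 0, 1], "yaw": 0},
    {"slide": [0, 0, 1], "yaw": 0},
  ],
)

```text
t: 31.32
tool_pos: [0.6175, 0.0798, 0.163]
eef_rot: [-0.034, 0.999, 0.0, 0.0]
wrist_force: [-2.3, -0.3, 6.9]
width: 0.0003
gripper_force: 3.7
```

send_rows(
  targets=[
    {"slide": [0, 0, 0.8], "yaw": 0},
    {"slide": [0, 0, 0.8], "yaw": 0},
  ],
)

```text
t: 31.58
tool_pos: [0.6175, 0.0798, 0.1625]
eef_rot: [-0.034, 0.999, 0.0, 0.0]
wrist_force: [-3.2, 0.1, 8.9]
width: -0.0004
gripper_force: 4.4
```

send_rows(
  targets=[
    {"slide": [0, 0, 0.7], "yaw": 0},
    {"slide": [0, 0, 0.7], "yaw": 0},
  ],
)

```text
t: 31.82
tool_pos: [0.6176, 0.0798, 0.1625]
eef_rot: [-0.034, 0.999, 0.001, 0.001]
wrist_force: [-4.9, -1.3, 11.7]
width: 0.0002
gripper_force: 5.8
```

send_rows(
  targets=[
    {"slide": [0, 0, 0.8], "yaw": 0},
    {"slide": [0, 0, 0.8], "yaw": 0},
  ],
)

```text
t: 32.08
tool_pos: [0.6176, 0.0798, 0.1624]
eef_rot: [-0.034, 0.999, 0.001, 0.001]
wrist_force: [-5.9, -0.9, 14.6]
width: 0.0002
gripper_force: 7.4
```

Clip b is at its hard stop too. Lift clear, settle, hand in.

send_rows(
  targets=[
    {"slide": [0, 0, -10], "yaw": 0},
    {"slide": [0, 0, -50], "yaw": 0},
    {"slide": [0, 0, -100], "yaw": 0},
    {"slide": [0, 0, -130], "yaw": 0},
    {"slide": [0, 0, -130], "yaw": 0},
    {"slide": [0, 0, -130], "yaw": 0},
  ],
)

```text
t: 32.83
tool_pos: [0.6167, 0.0797, 0.2879]
eef_rot: [-0.034, 0.999, -0.0, -0.001]
wrist_force: [-0.1, -0.5, -0.0]
width: 0.0005
gripper_force: 0.0
```

```bash
python3 - <<'E'
from rig import order,readout
s=readout.read_state();print(s["t"],s["tool_pos"],s["wrist_force"])
print(order.close_job())
E
```

```text
32.825 [0.61667439 0.07971888 0.28792953] [-0.07627773 -0.52270766 -0.01753087]
the job is handed in; nothing more can be done
None
```

Job handed in at 32.8 s (no verdict was returned): the lemons went into the tray, the tub is back on its rest with the lid shut, and I pressed each clip until it hit its stop at about 15 N, though I took no picture after pressing them.

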